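# Index the clutch disc to its next rivet hole

### The job

The clutch disc on the rivet indexing fixture must be turned on to its next rivet position. Hook a fingertip through the upright pull ring, lift the spring index pin out of its hole, swing the index arm exactly one hole counterclockwise (seen from above) and let the pin spring fully home there. Only hook and push: do not pinch the ring or wrench the fixture, do not swing the arm more than half a hole past its new hole or back the other way, and do not move any of the loose tools and tins on the bench.

Things in the scene. Friction and masses are not known exactly. Their poses are not given: they have to be found in the camera images.
- ring_center (a point): centre of the upright steel pull ring on top of the index pin, 112 mm above the bench with the pin home. Inner diameter 46 mm, outer 56 mm, round bar 5 mm thick. x of this frame runs level through the opening, towards the pivot side; z is up; the ring lies in the y-z plane. A finger tilted about 45 degrees, pointing down and towards the pivot, passes through and can lift it
- pull_ring: the pull ring as a body; origin at bench height on the vertical pin axis, which passes through the ring's centre. It swivels freely about this axis, up to 0.5 rad either way from the arm's direction, and moves with pin and arm. Below it: the pin's dark collar, 21 mm across, top at 76 mm, and the arm's top face at 46 mm. Outside the ring (away from the pivot) the space is free
- pivot (a point): vertical pivot axis of the index arm, at the height of the drilled sector's top face (30 mm above the bench). Pin and ring centre are 155 mm from this axis. z is up; the arm starts along -x of this frame. The clutch disc (190 mm across, rim up to 82 mm above the bench, so 60 mm from the ring's centre) is clamped to the arm here by a nut (top at 106 mm) and turns with it
- fixture: the whole indexing fixture, bolted to the bench; origin on the pivot axis at bench height, axes as at the pivot. Blue fan-shaped foot, 14 mm high, reaching 181 mm from the pivot on the arm's side. A pillar with a rivet set in a brass bush stands 128 mm from the pivot along +y, 133 mm high
- next_hole (a point): mouth of the hole in which the pin must end, in the fixed steel sector under the arm (top face 30 mm above the bench): one pitch, 0.314 rad (18 degrees, 49 mm of arc), counterclockwise from the start hole. The sector has five 13 mm holes in an arc for the 10 mm round-ended pin; the start hole is the middle one
- index_arm (a joint): swing of the index arm about the pivot, rad: 0 with the pin in the start hole, growing counterclockwise seen from above, 0.314 with the pin in the next hole; the pin has 1.5 mm (0.01 rad) of play in a hole. With the pin out the arm turns with light friction (about 1 N at the ring) and stays where it is left
- index_pin (a joint): lift of the index pin, m: 0 fully home in a hole, 0.014 when its end rests on the sector between holes, stop at 0.022. A spring pushes it down with 5 N at 0 and 9 N at 0.018. Let go over a hole it drops in by itself; with its end resting on the sector it drops in as the arm is pushed over the hole
- rivet_tin: small blue tin of rivets, 61 mm across, 37 mm high; origin at the centre of its underside
- grease_tin: red grease tin, 69 mm across, 61 mm high; origin at the centre of its underside
- marker: white paint marker with a red cap, 127 mm long, 17 mm thick, lying along its own y; origin under its centre
- screwdriver: red-handled screwdriver, 221 mm long, 30 mm thick, lying along its own y; origin under its centre
- chisel: dark steel cold chisel, 170 mm long, 17 mm thick, lying along its own y; origin under its centre

How it is judged:
On the way, in this order (a step that is already met when the one before it is completed fails the run):
1. the index pin is lifted clear of its hole while the arm still stands over the start hole (value of joint index_pin above 0.0145 m and value of joint index_arm below 0.06 rad), for 0.1 s.
2. the arm is swung counterclockwise off the start hole (value of joint index_arm above 0.11 rad), for 0.05 s.
3. the pin has dropped home in the next hole (value of joint index_arm between 0.294 and 0.334 rad and value of joint index_pin below 0.002 m), for 0.3 s.
At the end, for the whole second after the job is handed in: The index arm stands at rest one hole counterclockwise of where it started (0.314 rad, within 0.02 rad) with the index pin fully home in that hole (within 2 mm), and nothing is touched (all of step 3 and value of joint index_pin above -0.002 m and velocity of joint index_arm between -0.02 and 0.02 rad/s).
It fails at once if the arm is swung more than half a hole past the next hole (value of joint index_arm above 0.48 rad).
It fails at once if the arm is swung back the wrong way, half a hole or more clockwise (value of joint index_arm below -0.15 rad).
It fails at once if the ring or another part of the fixture is pinched or wrenched (the fingers bear on it with more than 30 N in all) (contact force between the fingers and fixture above 30 N).
It fails at once if a loose tool or tin is moved more than 10 mm or lifted (distance of any of rivet_tin, grease_tin, marker, screwdriver, chisel from where it was at the start of the episode above 0.01 m).
It also fails if it takes over 45 s, if anything falls off the work surface, if the arm or the gripper's body presses on something with over 40 N, if the wrist force passes 120 N, or if a joint passes its speed limit or range.

### The arm

A 6-joint arm with a two-finger parallel gripper is mounted at the origin on a cart in front of the work surface, level with it; the furniture and walls round the work are solid. World frame = base frame: x ahead of the robot, y to its left, z up, the work surface at z = 0. Lengths are in m, angles in rad, forces in N, time in s.
With the tool pointing down it reaches from about 0.225 to 0.875 m from the base axis. Payload 3.4 kg.
Tool frame: the origin (TCP) lies at the very end of the fingers, on their centre line; the grasp point (between the pads) lies 19 mm behind it; z points along the fingers, y is the line along which they close (so a half turn about z gives the same grasp; the last joint's range is limited). The gripper opens to 85 mm and grips with 20 to 120 N. Pads are 22 mm wide; open, the fingers measure 114 mm over their backs; the gripper's body (76 mm by 85 mm) begins 54 mm behind the grasp point. The pads swing forward as they close: fully open they stand 13 mm farther back than shut.
Start: joints at [1.164, 0.276, 1.505, -0, 1.361, -0.121], TCP at [0.162, 0.552, 0.231] pointing down, gripper open.
Joint ranges: [-2.89, 2.89], [-0.75, 2.08], [0.22, 2.7], [-1.18, 4.32], [0.11, 2.71], [-2.7, 2.7]. Speed limits (rad/s): [2.57, 2.57, 3.14, 3.14, 3.14, 3.14].

### API

Orientations are given as a unit quaternion [w, x, y, z].
In Python, from rig import manip, get_image, camera_info gives the robot as it stands. The module is installed in compiled form; this text tells all that it offers.
- The arm moves only by the shell command python3 -m crank 'ROWS' [FORCE]. ROWS is a JSON object of lists of equal length, an entry for each row: "translation": the shift along the tool's x, y, z in mm, a list of three; "roll": the turn about the tool's z in rad; "fingers": the opening, from 0 (shut) to 1 (fully open). A call has 1 to 8 rows; each row shifts and turns the commanded pose from where the row before left it, along the tool's axes as they then stand; what a row does not reach is not made up. A row lasts 1/10 s, in which the tool goes at most 50 mm and 8.59 degrees, less where a joint would pass 70% of its speed; a pose out of reach is approached as far as the arm can. A call is refused whole if a number of a shift passes 50 or a number of a turn 0.15, either way. A call with a gripper value outside its range is refused whole. The fingers move at their own pace and stop on an object; FORCE is the grip in N (left out, the last holds). Time passes only in rows, so rows that do not move let the fingers close. It gives the time, the measured TCP pose, the force, the opening and the grip force at its end, in the units of the state.
- manip.get_state(): the state, without advancing time (a new reading comes with each control period).
- get_image(name): name is "side" or "top"; returns the picture (400x640x3 uint8, blue, green, red); there is no depth.
- camera_info(name): a dict with "mtx" (3x3 intrinsics, pixels), "rvec" (rotation vector, rad) and "tvec" (3), from world to camera coordinates, as OpenCV has them. Camera axes: x right, y down, z forward; pixel columns grow to the right and rows downward; lengths in m; the calibration is good to about 2 mm. A picture is of the moment at which its call begins. camera_info takes no time and is no camera call.
- manip.sign_off(): hands the job in; it is judged then, once.
The state is a dict: "clock": time; "qpos": joint angles; "qd": joint speeds; "effort": joint torques, N m; "position": TCP position; "ee_rot": TCP orientation; "contact_force": force on the tool from outside, world axes, zero at the start; "moment": the same for the moment, N m; "width": finger opening in m; "gripper_force": force on a finger pad.
Only numpy, scipy, OpenCV 4.12 (cv2) and the standard library are available. Lean on these libraries where they do the work, as an engineer would, in place of code of your own. Each camera call takes 0.05 s, during which the arm holds its last target. There are 200 camera calls.

## Working session

There is one attempt and no reset: what is moved stays moved. The work goes in short steps, Python scripts to look and compute and a shell command to move; the robot and the scene stay as the last step left them, time stands still between calls to the robot, and variables do not carry over. Pictures are saved under pics/ and viewed, at most 10 in all, crops included, and the job is handed in when it is done.

```bash
mkdir -p pics; python3 - <<'E'
from rig import manip,get_image,camera_info
import cv2,numpy as np
for n in("side","top"):
    im=get_image(n);cv2.imwrite(f"pics/{n}0.png",im)
    c=camera_info(n);R=cv2.Rodrigues(np.array(c["rvec"],float))[0];print(n,np.array(c["mtx"]).round(1).tolist(),(-R.T@np.array(c["tvec"]).ravel()).round(3),R.round(2).tolist())
s=manip.get_state();print(s)
E
```

```text
side [[365.7, 0.0, 318.5], [0.0, 365.7, 198.6], [0.0, 0.0, 1.0]] [ 0.471 -0.86   0.548] [[1.0, -0.08, 0.0], [-0.03, -0.46, -0.89], [0.07, 0.88, -0.46]]
top [[370.7, 0.0, 320.2], [0.0, 370.7, 201.7], [0.0, 0.0, 1.0]] [0.418 0.002 0.945] [[0.01, -1.0, 0.03], [-0.99, -0.01, -0.13], [0.13, -0.03, -0.99]]
{'clock': 0.1, 'qpos': array([ 1.16400851e+00,  2.76564477e-01,  1.50601219e+00,  2.16707775e-05,
        1.36071261e+00, -1.20996261e-01]), 'qd': array([ 8.44296025e-05, -1.38901531e-03, -3.12196107e-03,  1.09193778e-03,
       -2.06562513e-03, -1.29677740e-03]), 'effort': array([ 1.35675160e-03, -4.17699695e+01, -2.46407640e+01, -3.62599610e-05,
        5.88985509e-03,  5.69279834e-06]), 'position': array([0.16190911, 0.55124034, 0.2305053 ]), 'ee_rot': array([-2.31501170e-04,  1.42412166e-01,  9.89807080e-01, -8.16178475e-04]), 'contact_force': array([ 0.21796822, -0.52198153, -0.16007969]), 'moment': array([ 0.02391817,  0.02708231, -0.04792   ]), 'gripper_force': 0.0, 'width': 0.08526549650577057}
```

View pics/side0.png

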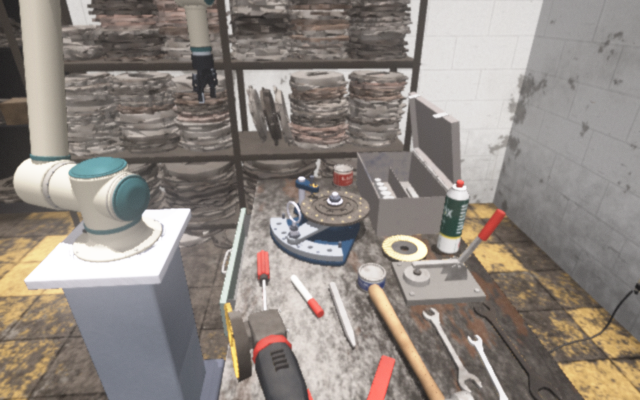

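View pics/top0.png

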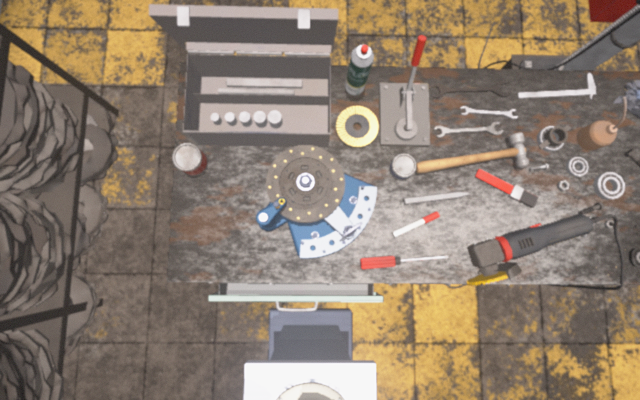

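Side view: the fixture is at about (320,220), with the ring near (294,212) and the rivet pillar near (303,183). Top view: the pivot nut is at (305,182), the arm and ring are near (347,230), the marker is at (415,224) and the screwdriver at (400,262). I'll zoom in on the ring in both views.

```bash
python3 - <<'E'
import cv2,numpy as np
a=cv2.imread("pics/side0.png")[170:270,255:380];b=cv2.imread("pics/top0.png")[140:265,250:385]
a=cv2.resize(a,None,fx=4,fy=4,interpolation=2);b=cv2.resize(b,None,fx=3,fy=3,interpolation=2)
h=400;c=np.zeros((400,500+405,3),np.uint8)[:, :];c[:400,:500]=a;c[:375,500:905]=b
cv2.imwrite("pics/zoom0.png",cv2.resize(c,(796,352)))
E
```

```text
(no output)
```

View pics/zoom0.png

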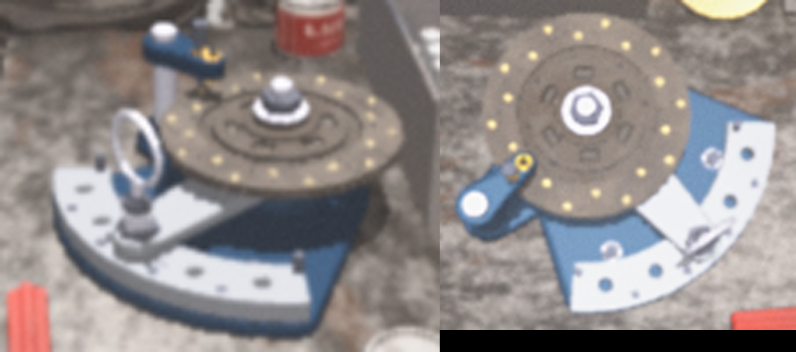

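In the zoom, the ring centre is at about side (294,212) and top (351,232). The nut top is at side (335,194) and top (305,181). I'll triangulate both.

```bash
cat > h.py <<'E'
import cv2,numpy as np
from rig import manip,get_image,camera_info
def cam(n):
    c=camera_info(n);K=np.array(c["mtx"],float);R=cv2.Rodrigues(np.array(c["rvec"],float))[0];t=np.array(c["tvec"],float).reshape(3,1);return K,R,t
def tri(ps,pt):
    P=[K@np.hstack([R,t]) for K,R,t in(cam("side"),cam("top"))]
    X=cv2.triangulatePoints(P[0],P[1],np.array(ps,float).reshape(2,1),np.array(pt,float).reshape(2,1));X=X[:3,0]/X[3,0];return X
def plane(n,p,z):
    K,R,t=cam(n);d=R.T@np.linalg.inv(K)@np.array([p[0],p[1],1.]);o=(-R.T@t)[:,0];return o+d*(z-o[2])/d[2]
def proj(n,X):
    c=camera_info(n);return cv2.projectPoints(np.array(X,float).reshape(-1,3),np.array(c["rvec"],float),np.array(c["tvec"],float),np.array(c["mtx"],float),None)[0][:,0]
E
python3 - <<'E'
from h import *
r=tri((294,212),(351,232));print("ring",r.round(4), plane("side",(294,212),.112).round(4),plane("top",(351,232),.112).round(4))
p=tri((335.1,194.1),(304.9,180.9));print("nut",p.round(4),plane("side",(335.1,194.1),.106).round(4),plane("top",(304.9,180.9),.106).round(4))
pv=plane("top",(304.9,180.9),.106)
# disc rim by colour in top: fit of circle ~ bearing; holes in sector
print("d",np.linalg.norm(r[:2]-p[:2]),np.degrees(np.arctan2(*(p-r)[1::-1])))
# sector hole top pixels from zoom
for q in[(605,284),(655,270),(730,201),(747,153)]:
    u=((q[0]-440)/2.64+250,q[1]/2.64+140);w=plane("top",u,.03);d=w-pv;print(u,w.round(4),np.hypot(*d[:2]).round(4),np.degrees(np.arctan2(d[1],d[0])).round(1))
for n,k in(("marker",(415,224)),("rivet",(403,165))):print(n,plane("top",k,.01).round(3))
print("sd",plane("top",(362,262),.02).round(3),plane("top",(447,257),.01).round(3))
E
```

```text
ring [ 0.4657 -0.0886  0.112 ] [ 0.4701 -0.0882  0.112 ] [ 0.4615 -0.0886  0.112 ]
nut [0.5805 0.0164 0.1034] [0.5819 0.0119 0.106 ] [0.5781 0.0165 0.106 ]
d 0.15557023971835515 42.45246394258271
(312.5, 247.57575757575756) [ 0.4269 -0.0029  0.03  ] 0.1524 -172.7
(331.43939393939394, 242.27272727272725) [ 0.4402 -0.0493  0.03  ] 0.1528 -154.5
(359.8484848484849, 216.13636363636363) [ 0.5053 -0.1198  0.03  ] 0.1544 -118.1
(366.28787878787875, 197.95454545454544) [ 0.5511 -0.1363  0.03  ] 0.1551 -100.0
marker [ 0.488 -0.263  0.01 ]
rivet [ 0.641 -0.236  0.01 ]
sd [ 0.393 -0.126  0.02 ] [ 0.406 -0.342  0.01 ]
```

```bash
python3 -m crank '{"translation":[[-47,-19,-45],[-47,-19,-45],[-47,-19,-45],[-47,-19,-45],[-47,-19,-45],[-47,-19,-45]],"roll":[0,0,0,0,0,0],"fingers":[1,1,1,1,1,1]}'; python3 -c "
from h import *
s=manip.get_state();print(s['qpos'].round(3),s['ee_rot'].round(3))"
```

```text
clock: 0.7
position: [0.3387, 0.4111, 0.4315]
ee_rot: [-0.0, 0.142, 0.99, -0.0]
contact_force: [1.7, 1.2, 0.7]
width: 0.0855
gripper_force: 0.0
[ 0.751  0.167  1.171  0.     1.804 -0.534] [-0.     0.142  0.99  -0.   ]
```

```bash
python3 -m crank '{"translation":[[0,0,-50],[0,0,-50],[0,0,-50],[0,0,-50],[0,0,-50],[0,0,-50],[0,0,-50],[0,0,-50]],"roll":[0,0,0,0,0,0,0,0],"fingers":[1,1,1,1,1,1,1,1]}'; python3 -c "
from h import *
s=manip.get_state();print(s['qpos'].round(3),s['ee_rot'].round(3))"
```

```text
clock: 1.5
position: [0.2639, 0.3196, 0.716]
ee_rot: [-0.031, 0.143, 0.989, -0.024]
contact_force: [0.8, -0.0, 0.4]
width: 0.0854
gripper_force: 0.0
[ 0.699  0.287  0.221  0.036  2.71  -0.553] [-0.031  0.143  0.989 -0.024]
```

```bash
python3 -m crank '{"translation":[[22,-33,-30],[22,-33,-30],[22,-33,-30],[22,-33,-30]],"roll":[0,0,0,0],"fingers":[1,1,1,1]}'; cat >> h.py <<'E'
def st():
    s=manip.get_state();q=np.array(s['ee_rot']);from scipy.spatial.transform import Rotation as Ro
    R=Ro.from_quat(q,scalar_first=True).as_matrix();z=R[:,2]
    print("q",s['qpos'].round(3),"pos",np.array(s['position']).round(4));print("R",R.round(3).tolist(),"tilt",np.degrees(np.arccos(-z[2])).round(1),"az",np.degrees(np.arctan2(z[1],z[0])).round(1),"F",np.array(s['contact_force']).round(1))
    return s,R
E
python3 -c "
from h import *
st()"
```

```text
clock: 1.9
position: [0.1772, 0.265, 0.7733]
ee_rot: [0.022, 0.143, 0.989, 0.035]
contact_force: [0.2, 0.8, -0.3]
width: 0.0853
gripper_force: 0.0
q [ 0.752  0.127  0.222  0.02   2.71  -0.513] pos [0.1772 0.265  0.7733]
R [[-0.958, 0.282, 0.054], [0.285, 0.957, 0.062], [-0.034, 0.075, -0.997]] tilt 4.7 az 49.0 F [ 0.2  0.8 -0.3]
```

```bash
python3 -m crank '{"translation":[[22,-33,-30],[22,-33,-30],[22,-33,-30],[22,-33,-30]],"roll":[0,0,0,0],"fingers":[1,1,1,1]}'; python3 -c "
from h import *
st()"
```

```text
clock: 2.3
position: [0.0707, 0.2073, 0.8117]
ee_rot: [0.071, 0.144, 0.983, 0.091]
contact_force: [-0.4, 1.2, 0.6]
width: 0.0858
gripper_force: 0.0
q [ 1.023 -0.018  0.222 -0.144  2.71  -0.395] pos [0.0707 0.2073 0.8117]
R [[-0.949, 0.269, 0.166], [0.295, 0.942, 0.158], [-0.114, 0.199, -0.973]] tilt 13.2 az 43.5 F [-0.4  1.2  0.6]
```

```bash
python3 -m crank '{"translation":[[-34,-13,2],[-34,-13,2],[-34,-13,2],[-34,-13,2],[20,-21,-34],[20,-21,-34],[20,-21,-34],[20,-21,-34]],"roll":[0,0,0,0,0,0,0,0],"fingers":[1,1,1,1,1,1,1,1]}'; python3 -c "
from h import *
st()"
```

```text
clock: 3.1
position: [0.0611, 0.1418, 0.8281]
ee_rot: [0.114, 0.147, 0.976, 0.11]
contact_force: [-0.6, -0.4, -0.0]
width: 0.0854
gripper_force: 0.0
q [ 0.972 -0.103  0.221 -0.265  2.711 -0.559] pos [0.0611 0.1418 0.8281]
R [[-0.931, 0.262, 0.256], [0.312, 0.933, 0.181], [-0.191, 0.248, -0.95]] tilt 18.2 az 35.2 F [-0.6 -0.4 -0. ]
```

```bash
python3 -m crank '{"translation":[[-16,-27,-32],[-16,-27,-32],[-16,-27,-32],[16,-20,-37],[16,-20,-37],[16,-20,-37],[16,-20,-37],[16,-20,-37]],"roll":[0,0,0,0,0,0,0,0],"fingers":[1,1,1,1,1,1,1,1]}'; python3 -c "
from h import *
st()"
```

```text
clock: 3.9
position: [0.0352, 0.0835, 0.8391]
ee_rot: [0.139, 0.135, 0.971, 0.143]
contact_force: [0.4, -0.4, -0.3]
width: 0.0855
gripper_force: 0.0
q [ 2.076 -0.114  0.222 -1.177  2.711 -0.375] pos [0.0352 0.0835 0.8391]
R [[-0.925, 0.222, 0.308], [0.301, 0.923, 0.241], [-0.231, 0.315, -0.921]] tilt 23.0 az 38.0 F [ 0.4 -0.4 -0.3]
```

```bash
python3 -m crank '{"translation":[[-24,34,23],[-24,34,23],[-24,34,23],[-24,34,23],[-24,34,23],[-24,34,23],[-24,34,23],[-24,34,23]],"roll":[0,0,0,0,0,0,0,0],"fingers":[1,1,1,1,1,1,1,1]}'; python3 -c "
from h import *
st()
for p in ((240,200),(245,190)):print(plane('side',p,-.8).round(2))"
```

```text
clock: 4.7
position: [0.1244, 0.1699, 0.8217]
ee_rot: [0.147, 0.141, 0.971, 0.124]
contact_force: [0.3, -0.3, 0.8]
width: 0.0853
gripper_force: 0.0
q [ 0.706 -0.129  0.348 -0.101  2.538 -0.671] pos [0.1244 0.1699 0.8217]
R [[-0.917, 0.237, 0.321], [0.31, 0.93, 0.199], [-0.251, 0.281, -0.926]] tilt 22.2 az 31.7 F [ 0.3 -0.3  0.8]
[ 0.04  1.75 -0.8 ]
[ 0.07  1.93 -0.8 ]
```

```bash
python3 -m crank '{"translation":[[-21,40,18],[-21,40,18],[-21,40,18],[-21,40,18],[-21,40,18],[-21,40,18],[-21,40,18],[-21,40,18]],"roll":[0,0,0,0,0,0,0,0],"fingers":[1,1,1,1,1,1,1,1]}'; python3 -c "
from h import *
st()"
```

```text
clock: 5.5
position: [0.3882, 0.4288, 0.7506]
ee_rot: [0.16, 0.137, 0.968, 0.139]
contact_force: [-0.1, -0.2, -0.8]
width: 0.0856
gripper_force: 0.0
q [ 0.763  0.279  0.222 -0.096  2.218 -0.6  ] pos [0.3882 0.4288 0.7506]
R [[-0.911, 0.221, 0.347], [0.31, 0.923, 0.226], [-0.27, 0.313, -0.91]] tilt 24.5 az 33.1 F [-0.1 -0.2 -0.8]
```

```bash
python3 -m crank '{"translation":[[-21,41,-12],[-21,41,-12],[-21,41,-12],[-21,41,-12],[-21,41,-12],[-21,41,-12],[-21,41,-12],[-21,41,-12]],"roll":[0,0,0,0,0,0,0,0],"fingers":[1,1,1,1,1,1,1,1]}'; python3 -c "
from h import *
st()"
```

```text
clock: 6.3
position: [0.4815, 0.5375, 0.7594]
ee_rot: [0.228, 0.128, 0.937, 0.23]
contact_force: [-0.1, -0.0, 0.1]
width: 0.0857
gripper_force: 0.0
q [ 0.785  0.354  0.223 -0.085  1.907 -0.57 ] pos [0.4815 0.5375 0.7594]
R [[-0.863, 0.135, 0.487], [0.345, 0.861, 0.373], [-0.369, 0.49, -0.79]] tilt 37.8 az 37.4 F [-0.1 -0.   0.1]
```

```bash
python3 -m crank '{"translation":[[-16,45,-1],[-16,45,-1],[-16,45,-1],[-16,45,-1],[-16,45,-1],[-16,45,-1]],"roll":[0,0,0,0,0,0],"fingers":[1,1,1,1,1,1]}'; python3 -c "
from h import *
st()"
```

```text
clock: 6.9
position: [0.5253, 0.6394, 0.7726]
ee_rot: [0.28, 0.118, 0.903, 0.303]
contact_force: [0.8, -0.2, 1.1]
width: 0.0856
gripper_force: 0.0
q [ 0.85   0.419  0.223 -0.116  1.656 -0.523] pos [0.5253 0.6394 0.7726]
R [[-0.816, 0.044, 0.577], [0.383, 0.789, 0.481], [-0.434, 0.613, -0.66]] tilt 48.7 az 39.9 F [ 0.8 -0.2  1.1]
```

```bash
python3 -m crank '{"translation":[[-27,-29,-22],[-27,-29,-22],[-27,-29,-22],[-27,-29,-22],[-27,-29,-22],[-34,-19,-22],[-34,-19,-22],[-34,-19,-22]],"roll":[0.123,0.123,0.123,0.123,0.124,0,0,0],"fingers":[0.5,0.5,0.5,0.5,0.5,0.5,0.5,0.5]}'; cat >> h.py <<'E'
def goto(X,off=(0,-.028,0)):
    "tool-frame mm to bring tool-offset point to world X"
    s,R=st();p=np.array(s['position'])+R@np.array(off);d=np.array(X)-p;print("at",p.round(4),"world d",(d*1e3).round(1),"tool d",(R.T@d*1e3).round(1),"w",round(s['width'],4))
    return s,R
E
python3 -c "
from h import *
goto((.467,-.09,.30))"
```

```text
clock: 7.7
position: [0.5275, 0.2796, 0.7824]
ee_rot: [0.175, 0.386, 0.825, 0.373]
contact_force: [0.1, -1.4, -0.2]
width: 0.0426
gripper_force: 0.0
q [ 0.108 -0.02   0.801  0.43   1.599 -0.401] pos [0.5275 0.2796 0.7824]
R [[-0.641, 0.506, 0.577], [0.768, 0.423, 0.481], [-0.0, 0.751, -0.66]] tilt 48.7 az 39.8 F [ 0.1 -1.4 -0.2]
at [0.5134 0.2678 0.7614] world d [ -46.4 -357.8 -461.4] tool d [-244.7 -521.5  105.6] w 0.0426
```

```bash
python3 -m crank '{"translation":[[-19,-43,2],[-19,-43,2],[-19,-43,2],[-19,-43,2],[-19,-43,2],[-19,-43,2],[-19,-43,2],[-19,-43,2]],"roll":[0,0,0,0,0,0,0,0],"fingers":[0.5,0.5,0.5,0.5,0.5,0.5,0.5,0.5]}'; python3 -c "
from h import *
goto((.40,-.14,.30))"
```

```text
clock: 8.5
position: [0.46, 0.0264, 0.5117]
ee_rot: [0.175, 0.386, 0.825, 0.373]
contact_force: [0.3, -1.0, -0.4]
width: 0.0429
gripper_force: 0.0
q [-0.778 -0.23   1.652  0.844  1.595 -1.396] pos [0.46   0.0264 0.5117]
R [[-0.64, 0.507, 0.577], [0.768, 0.423, 0.48], [-0.001, 0.751, -0.661]] tilt 48.7 az 39.7 F [ 0.3 -1.  -0.4]
at [0.4458 0.0146 0.4906] world d [ -45.8 -154.6 -190.6] tool d [ -89.3 -231.8   25.3] w 0.0429
```

```bash
python3 -m crank '{"translation":[[-18,-46,5],[-18,-46,5],[-18,-46,5],[-18,-46,5],[-18,-46,5]],"roll":[0,0,0,0,0],"fingers":[0.5,0.5,0.5,0.5,0.5]}'; python3 - <<'E'
from h import *
s,R=goto((.467,-.09,.112))
for n in("side","top"):
    im=get_image(n);cv2.imwrite(f"pics/{n}1.png",im)
a=cv2.imread("pics/side1.png")[100:275,220:395];b=cv2.imread("pics/top1.png")[120:295,260:435]
cv2.imwrite("pics/z1.png",np.hstack([cv2.resize(v,(398,398),interpolation=2) for v in(a,b)]))
E
```

```text
clock: 9.0
position: [0.4158, -0.1279, 0.3223]
ee_rot: [0.175, 0.386, 0.825, 0.373]
contact_force: [1.0, -0.8, -0.7]
width: 0.0427
gripper_force: 0.0
q [-1.165 -0.023  1.949  0.803  1.541 -2.025] pos [ 0.4158 -0.1279  0.3223]
R [[-0.64, 0.508, 0.577], [0.768, 0.424, 0.48], [-0.001, 0.75, -0.661]] tilt 48.6 az 39.7 F [ 1.  -0.8 -0.7]
at [ 0.4016 -0.1397  0.3013] world d [  65.4   49.7 -189.3] tool d [ -3.5 -87.7 186.8] w 0.0427
```

View pics/z1.png

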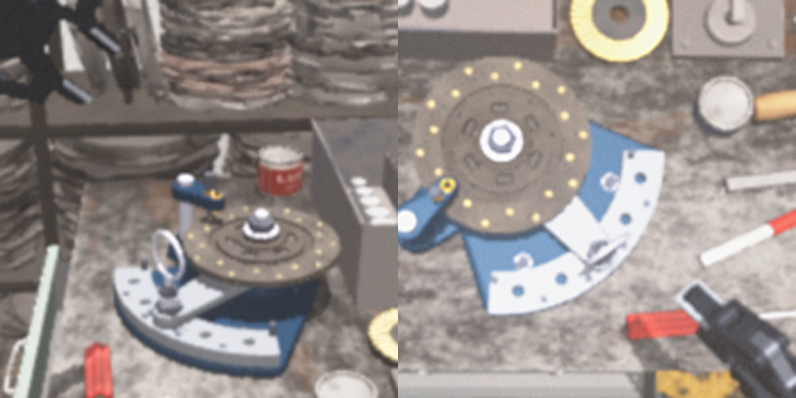

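The gripper is tilted 49° and pointing at the pivot side. Its lower tip is near side pixel (257,142), and the scene is undisturbed. Next I'll check the projected tip and ring against these pixels.

```bash
python3 - <<'E'
from h import *
s,R=st();p=np.array(s['position'])
for o in((0,-.0213,0),(0,-.0285,0),(0,-.0285,-.005),(0,.0285,0)):
    X=p+R@np.array(o);print(o,proj("side",X).round(1),((proj("side",X)-[220,100])*2.274).round(),((proj("top",X)-[260,120])*2.274).round()+[398,0])
for c in((.467,-.09),(.4657,-.0886)):
  for az in(31,44):
    n=np.array([np.cos(np.radians(az+90)),np.sin(np.radians(az+90)),0])
    C=np.array([*c,.112]);Q=[C,C+.0255*n,C-.0255*n,C+[0,0,.0255],C-[0,0,.0255]]
    print(c,az,((proj("side",Q)-[220,100])*2.274).round().tolist(),(((proj("top",Q)-[260,120])*2.274).round()+[398,0]).tolist())
E
```

```text
q [-1.166 -0.017  1.951  0.801  1.539 -2.021] pos [ 0.4152 -0.129   0.3192]
R [[-0.637, 0.514, 0.574], [0.771, 0.416, 0.482], [0.009, 0.75, -0.662]] tilt 48.6 az 40.0 F [ 0.  -0.2  0.3]
(0, -0.0213, 0) [[259.3 143.7]] [[89. 99.]] [[698. 318.]]
(0, -0.0285, 0) [[257.5 146.8]] [[ 85. 106.]] [[700. 323.]]
(0, -0.0285, -0.005) [[255.9 145.7]] [[ 82. 104.]] [[704. 327.]]
(0, 0.0285, 0) [[271.2 122.7]] [[116.  52.]] [[680. 283.]]
(0.467, -0.09) 31 [[165.0, 256.0], [153.0, 246.0], [178.0, 266.0], [165.0, 234.0], [166.0, 276.0]] [[606.0, 249.0], [584.0, 262.0], [628.0, 236.0], [609.0, 248.0], [604.0, 251.0]]
(0.467, -0.09) 44 [[165.0, 256.0], [149.0, 248.0], [183.0, 264.0], [165.0, 234.0], [166.0, 276.0]] [[606.0, 249.0], [588.0, 267.0], [625.0, 231.0], [609.0, 248.0], [604.0, 251.0]]
(0.4657, -0.0886) 31 [[164.0, 255.0], [152.0, 246.0], [177.0, 265.0], [163.0, 234.0], [165.0, 276.0]] [[605.0, 250.0], [583.0, 264.0], [627.0, 237.0], [608.0, 249.0], [602.0, 252.0]]
(0.4657, -0.0886) 44 [[164.0, 255.0], [147.0, 247.0], [181.0, 263.0], [163.0, 234.0], [165.0, 276.0]] [[605.0, 250.0], [586.0, 268.0], [623.0, 233.0], [608.0, 249.0], [602.0, 252.0]]
```

```bash
python3 -m crank '{"translation":[[-1,-21,35],[-1,-21,35],[-1,-21,35],[-1,-21,35],[0,0,0]],"roll":[0,0,0,0,0],"fingers":[0.5,0.5,0.5,0.5,0.5]}'; python3 - <<'E'
from h import *
s,R=goto((.4665,-.09,.112))
for n in("side","top"):
    im=get_image(n);cv2.imwrite(f"pics/{n}2.png",im)
a=cv2.imread("pics/side2.png")[150:250,250:350];b=cv2.imread("pics/top2.png")[180:280,300:400]
cv2.imwrite("pics/z2.png",np.hstack([cv2.resize(v,(398,398),interpolation=2) for v in(a,b)]))
E
```

```text
clock: 9.6
position: [0.4566, -0.0943, 0.166]
ee_rot: [0.171, 0.386, 0.825, 0.375]
contact_force: [-0.5, 1.2, 0.3]
width: 0.0425
gripper_force: 0.0
q [-1.021  0.189  2.201  0.945  1.157 -2.301] pos [ 0.4566 -0.0943  0.166 ]
R [[-0.644, 0.509, 0.571], [0.765, 0.42, 0.488], [0.009, 0.751, -0.66]] tilt 48.7 az 40.5 F [-0.5  1.2  0.3]
at [ 0.4423 -0.1061  0.145 ] world d [ 24.2  16.1 -33. ] tool d [-3.5 -5.7 43.4] w 0.0425
```

View pics/z2.png

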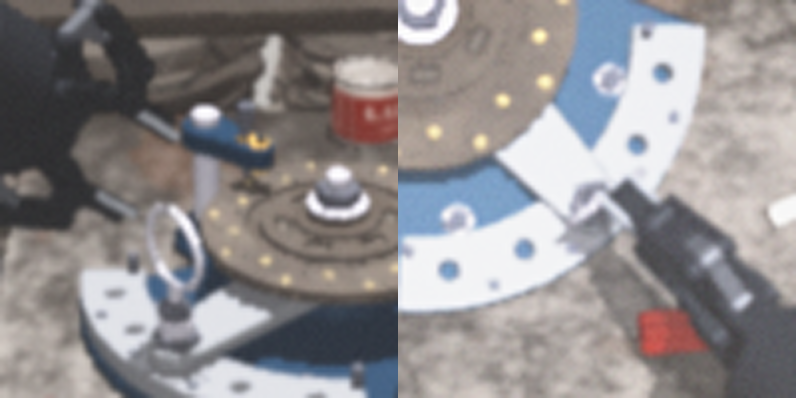

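The lower tip, at crop pixel (130,210), is in line with the ring opening at (175,247). I'll insert it.

```bash
python3 -m crank '{"translation":[[-2,-3,15],[-2,-3,15],[0,0,15],[0,0,12],[0,0,0]],"roll":[0,0,0,0,0],"fingers":[0.5,0.5,0.5,0.5,0.5]}'; python3 - <<'E'
from h import *
s,R=goto((.4665,-.09,.112))
for n in("side","top"):
    im=get_image(n);cv2.imwrite(f"pics/{n}3.png",im)
a=cv2.imread("pics/side3.png")[150:250,250:350];b=cv2.imread("pics/top3.png")[180:280,300:400]
cv2.imwrite("pics/z3.png",np.hstack([cv2.resize(v,(398,398),interpolation=2) for v in(a,b)]))
E
```

```text
clock: 10.2
position: [0.491, -0.0743, 0.1272]
ee_rot: [0.174, 0.384, 0.826, 0.374]
contact_force: [-0.3, 1.1, 0.1]
width: 0.0426
gripper_force: 0.0
q [-0.913  0.274  2.236  1.066  1.031 -2.385] pos [ 0.491  -0.0743  0.1272]
R [[-0.644, 0.504, 0.575], [0.765, 0.426, 0.484], [-0.001, 0.752, -0.66]] tilt 48.7 az 40.1 F [-0.3  1.1  0.1]
at [ 0.4769 -0.0863  0.1061] world d [-10.4  -3.7   5.9] tool d [  3.8  -2.4 -11.6] w 0.0426
```

View pics/z3.png

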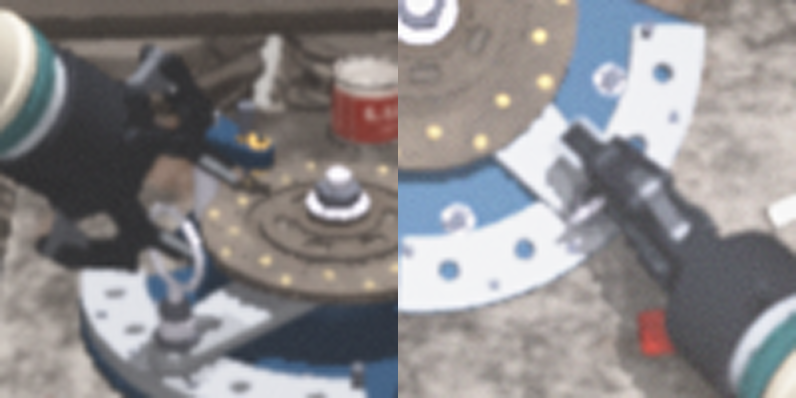

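The fingertip shows through the ring at crop pixel (170,240), with no contact force. I'll lift in small steps.

```bash
python3 -m crank '{"translation":[[0,0,4],[0,3,-2.6],[0,3,-2.6],[0,3,-2.6],[0,0,0]],"roll":[0,0,0,0,0],"fingers":[0.5,0.5,0.5,0.5,0.5]}';python3 -m crank '{"translation":[[0,2.3,-2],[0,0,0]],"roll":[0,0],"fingers":[0.5,0.5]}'
```

```text
clock: 10.8
position: [0.492, -0.0722, 0.1349]
ee_rot: [0.173, 0.384, 0.827, 0.373]
contact_force: [-0.8, 0.4, -6.1]
width: 0.0427
gripper_force: 2.3
clock: 11.0
position: [0.4923, -0.0721, 0.1381]
ee_rot: [0.173, 0.384, 0.826, 0.374]
contact_force: [-1.2, -0.2, -6.2]
width: 0.0427
gripper_force: 2.6
```

```bash
python3 -m crank '{"translation":[[0,2.3,-2],[0,0,0]],"roll":[0,0],"fingers":[0.5,0.5]}';python3 -m crank '{"translation":[[0,2.3,-2],[0,0,0]],"roll":[0,0],"fingers":[0.5,0.5]}'
```

```text
clock: 11.2
position: [0.4925, -0.072, 0.1413]
ee_rot: [0.173, 0.384, 0.826, 0.374]
contact_force: [-1.1, 0.2, -6.2]
width: 0.0428
gripper_force: 2.8
clock: 11.4
position: [0.4926, -0.0721, 0.1445]
ee_rot: [0.173, 0.384, 0.826, 0.374]
contact_force: [-0.4, 0.1, -7.6]
width: 0.0428
gripper_force: 3.0
```

```bash
python3 -m crank '{"translation":[[0,2.3,-2],[0,2.3,-2],[0,0,0]],"roll":[0,0,0],"fingers":[0.5,0.5,0.5]}'; python3 - <<'E'
from h import *
goto((.4665,-.09,.112))
for n in("side","top"):
    im=get_image(n);cv2.imwrite(f"pics/{n}4.png",im)
a=cv2.imread("pics/side3.png")[180:260,260:340];b=cv2.imread("pics/side4.png")[180:260,260:340]
cv2.imwrite("pics/z4.png",np.hstack([cv2.resize(v,(398,398),interpolation=2) for v in(a,b)]))
E
```

```text
clock: 11.7
position: [0.4926, -0.072, 0.1507]
ee_rot: [0.173, 0.384, 0.826, 0.374]
contact_force: [-0.8, -0.3, -8.9]
width: 0.0428
gripper_force: 3.5
q [-0.905  0.228  2.205  1.03   1.066 -2.302] pos [ 0.4926 -0.072   0.1507]
R [[-0.645, 0.505, 0.574], [0.764, 0.426, 0.484], [0.0, 0.751, -0.661]] tilt 48.7 az 40.2 F [-0.8 -0.3 -8.9]
at [ 0.4785 -0.0839  0.1297] world d [-12.   -6.1 -17.7] tool d [  3.1 -21.9   1.9] w 0.0428
```

View pics/z4.png

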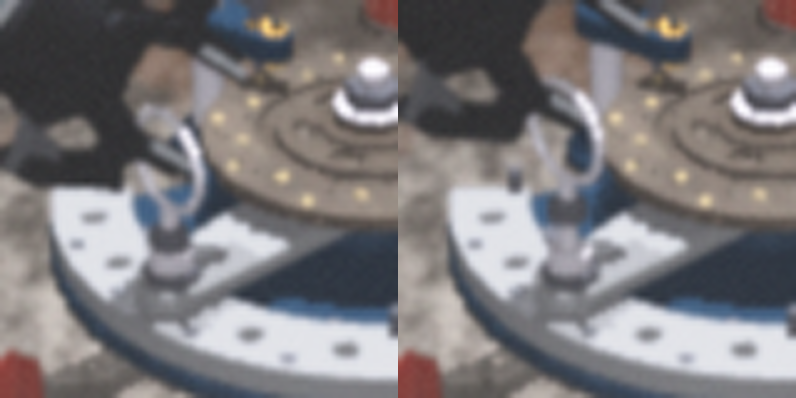

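The collar has risen about 7 px (side crop y 240 → 205), roughly 17–19 mm, so the pin is out of its hole. I'll swing along the arc now.

```bash
python3 -m crank '{"translation":[[0,0.8,-0.7],[0,0,0],[-6,0.5,0.6],[-6,0.6,0.7],[-6,0.6,0.7],[-6,0.6,0.7],[0,0,0]],"roll":[0,0,0,0,0,0,0],"fingers":[0.5,0.5,0.5,0.5,0.5,0.5,0.5]}'; python3 - <<'E'
from h import *
goto((.4665,-.09,.112))
for n in("side","top"):
    im=get_image(n);cv2.imwrite(f"pics/{n}5.png",im)
a=cv2.imread("pics/side5.png")[180:260,260:340];b=cv2.imread("pics/top5.png")[180:260,310:390]
cv2.imwrite("pics/z5.png",np.hstack([cv2.resize(v,(398,398),interpolation=2) for v in(a,b)]))
E
```

```text
clock: 12.5
position: [0.5123, -0.0897, 0.1517]
ee_rot: [0.175, 0.385, 0.826, 0.373]
contact_force: [-0.3, -1.7, -9.0]
width: 0.0427
gripper_force: 3.6
q [-0.894  0.257  2.152  1.028  1.07  -2.276] pos [ 0.5123 -0.0897  0.1517]
R [[-0.643, 0.505, 0.575], [0.766, 0.425, 0.483], [-0.001, 0.751, -0.66]] tilt 48.7 az 40.0 F [-0.3 -1.7 -9. ]
at [ 0.4982 -0.1016  0.1306] world d [-31.7  11.6 -18.6] tool d [ 29.3 -25.   -0.3] w 0.0427
```

View pics/z5.png

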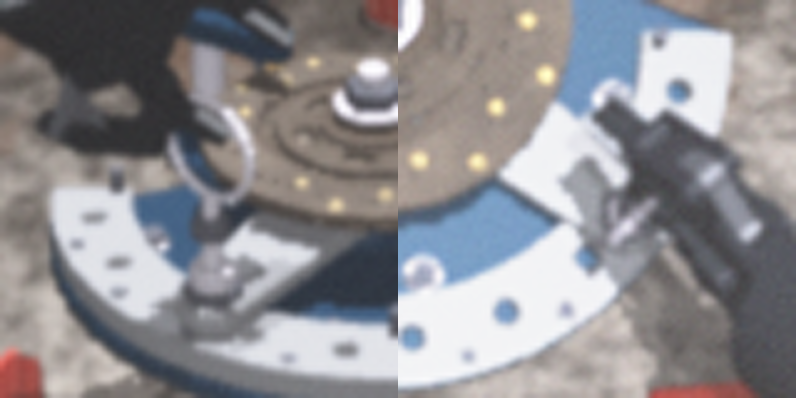

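The arm has swung about half a pitch and the start hole is now visible at top-crop (585,258). The disc's yellow rivets turn with the arm, so I'll measure the angle from them.

```bash
cat >> h.py <<'E'
PV=np.array([.579,.0155])
def dots(im):
    h=cv2.cvtColor(im,cv2.COLOR_BGR2HSV);m=cv2.inRange(h,(15,60,150),(35,255,255))
    n,_,sts,c=cv2.connectedComponentsWithStats(m);P=[]
    for i in range(1,n):
        if 2<=sts[i,4]<=40:
            w=plane("top",c[i],.082)[:2];
            if .06<np.hypot(*(w-PV))<.1:P.append(w)
    return np.array(P)
def swing(im):
    A=dots(cv2.imread("pics/top0.png"));B=dots(im)
    from scipy.spatial import cKDTree
    best=[]
    for a in np.arange(0,.42,.002):
        c,s=np.cos(a),np.sin(a);r=(A-PV)@np.array([[c,s],[-s,c]])+PV
        d=cKDTree(r).query(B)[0];best.append((np.minimum(d,.004).mean()*1e3,round(a,3)))
    best.sort();return len(A),len(B),[(round(x,2),y) for x,y in best[:6]]
E
python3 - <<'E'
from h import *
for n in (4,5):print(swing(cv2.imread(f"pics/top{n}.png")))
E
python3 -m crank '{"translation":[[-6,1.2,1.3],[-6,1.2,1.4],[-6,1.2,1.4],[0,0,0]],"roll":[0,0,0,0],"fingers":[0.5,0.5,0.5,0.5]}'; python3 - <<'E'
from h import *
goto((.5065,-.12,.112));im=get_image("top");cv2.imwrite("pics/top6.png",im);print(swing(im))
E
```

```text
(21, 21, [(np.float64(0.31), np.float64(0.0)), (np.float64(0.33), np.float64(0.002)), (np.float64(0.37), np.float64(0.004)), (np.float64(0.45), np.float64(0.006)), (np.float64(0.57), np.float64(0.008)), (np.float64(0.71), np.float64(0.01))])
(21, 21, [(np.float64(1.01), np.float64(0.17)), (np.float64(1.03), np.float64(0.172)), (np.float64(1.03), np.float64(0.168)), (np.float64(1.08), np.float64(0.174)), (np.float64(1.09), np.float64(0.166)), (np.float64(1.14), np.float64(0.176))])
clock: 13.0
position: [0.5281, -0.0997, 0.1518]
ee_rot: [0.175, 0.385, 0.826, 0.374]
contact_force: [-1.1, -2.7, -8.2]
width: 0.0427
gripper_force: 4.1
q [-0.879  0.279  2.115  1.029  1.07  -2.256] pos [ 0.5281 -0.0997  0.1518]
R [[-0.643, 0.505, 0.576], [0.766, 0.425, 0.483], [-0.001, 0.751, -0.66]] tilt 48.7 az 40.0 F [-1.1 -2.7 -8.2]
at [ 0.5139 -0.1116  0.1307] world d [ -7.4  -8.4 -18.7] tool d [ -1.6 -21.4   4. ] w 0.0427
(21, 21, [(np.float64(1.04), np.float64(0.298)), (np.float64(1.04), np.float64(0.296)), (np.float64(1.06), np.float64(0.3)), (np.float64(1.07), np.float64(0.294)), (np.float64(1.1), np.float64(0.302)), (np.float64(1.12), np.float64(0.292))])
```

```bash
python3 -m crank '{"translation":[[-2.4,0.6,0.6],[0,0,0]],"roll":[0,0],"fingers":[0.5,0.5]}'; python3 - <<'E'
from h import *
goto((.5065,-.12,.112));im=get_image("top");cv2.imwrite("pics/top7.png",im);print(swing(im)[2][:3])
E
```

```text
clock: 13.25
position: [0.5291, -0.1, 0.1515]
ee_rot: [0.174, 0.384, 0.826, 0.374]
contact_force: [-1.8, -2.2, -8.8]
width: 0.0429
gripper_force: 4.6
q [-0.878  0.281  2.112  1.027  1.07  -2.253] pos [ 0.5291 -0.1     0.1515]
R [[-0.644, 0.505, 0.574], [0.765, 0.425, 0.484], [0.0, 0.751, -0.66]] tilt 48.7 az 40.1 F [-1.8 -2.2 -8.8]
at [ 0.5149 -0.1119  0.1305] world d [ -8.4  -8.1 -18.5] tool d [ -0.8 -21.6   3.4] w 0.0429
[(np.float64(1.03), np.float64(0.302)), (np.float64(1.04), np.float64(0.3)), (np.float64(1.05), np.float64(0.304))]
```

```bash
python3 -m crank '{"translation":[[-3,0.7,0.7],[0,0,0]],"roll":[0,0],"fingers":[0.5,0.5]}'; python3 - <<'E'
from h import *
goto((.5065,-.12,.112));im=get_image("top");cv2.imwrite("pics/top8.png",im);print(swing(im)[2][:3])
E
```

```text
clock: 13.5
position: [0.5319, -0.1016, 0.1517]
ee_rot: [0.174, 0.384, 0.826, 0.374]
contact_force: [-1.1, -3.1, -8.3]
width: 0.0431
gripper_force: 4.6
q [-0.875  0.284  2.105  1.028  1.07  -2.249] pos [ 0.5319 -0.1016  0.1517]
R [[-0.644, 0.505, 0.574], [0.765, 0.425, 0.484], [0.001, 0.751, -0.66]] tilt 48.7 az 40.1 F [-1.1 -3.1 -8.3]
at [ 0.5177 -0.1135  0.1307] world d [-11.2  -6.5 -18.7] tool d [  2.2 -22.5   2.7] w 0.0431
[(np.float64(1.06), np.float64(0.324)), (np.float64(1.07), np.float64(0.322)), (np.float64(1.07), np.float64(0.326))]
```

```bash
python3 -m crank '{"translation":[[0,-2.3,2],[0,-2.3,2],[0,-2.3,2],[0,-2.3,2],[0,0,0]],"roll":[0,0,0,0,0],"fingers":[0.5,0.5,0.5,0.5,0.5]}'; python3 - <<'E'
from h import *
goto((.5065,-.12,.112));im=get_image("top");cv2.imwrite("pics/top9.png",im);print(swing(im)[2][:3])
E
```

```text
clock: 14.05
position: [0.5317, -0.1015, 0.1393]
ee_rot: [0.174, 0.385, 0.826, 0.374]
contact_force: [-1.7, -3.5, -5.5]
width: 0.043
gripper_force: 3.7
q [-0.875  0.306  2.121  1.045  1.052 -2.284] pos [ 0.5317 -0.1015  0.1393]
R [[-0.644, 0.505, 0.574], [0.765, 0.424, 0.484], [0.001, 0.751, -0.66]] tilt 48.7 az 40.1 F [-1.7 -3.5 -5.5]
at [ 0.5176 -0.1133  0.1183] world d [-11.1  -6.7  -6.3] tool d [  2.  -13.1  -5.5] w 0.043
[(np.float64(1.09), np.float64(0.322)), (np.float64(1.1), np.float64(0.32)), (np.float64(1.1), np.float64(0.324))]
```

Force is still falling smoothly, at about 6 mm of lift, so the pin has entered the hole. I'll lower the rest of the way.

```bash
python3 -m crank '{"translation":[[0,-2.3,2],[0,-2.3,2],[0,-2.3,2],[0,-2.3,2],[0,0,0]],"roll":[0,0,0,0,0],"fingers":[0.5,0.5,0.5,0.5,0.5]}'; python3 - <<'E'
from h import *
goto((.5065,-.12,.112));im=get_image("top");cv2.imwrite("pics/top10.png",im);print(swing(im)[2][:3])
E
```

```text
clock: 14.6
position: [0.5316, -0.1006, 0.1275]
ee_rot: [0.173, 0.384, 0.826, 0.375]
contact_force: [0.8, 0.7, -0.0]
width: 0.0427
gripper_force: 0.0
q [-0.875  0.327  2.135  1.063  1.036 -2.32 ] pos [ 0.5316 -0.1006  0.1275]
R [[-0.645, 0.505, 0.574], [0.764, 0.424, 0.486], [0.002, 0.752, -0.659]] tilt 48.8 az 40.2 F [ 0.8  0.7 -0. ]
at [ 0.5175 -0.1125  0.1064] world d [-11.   -7.5   5.6] tool d [  1.3  -4.5 -13.6] w 0.0427
[(np.float64(1.03), np.float64(0.32)), (np.float64(1.03), np.float64(0.322)), (np.float64(1.06), np.float64(0.318))]
```

```bash
python3 -m crank '{"translation":[[1,-3,0],[0,0,-10],[0,0,-15],[0,0,-20],[0,0,-30],[0,0,-40],[0,0,-40],[0,0,0]],"roll":[0,0,0,0,0,0,0,0],"fingers":[0.5,0.5,0.5,0.5,0.5,0.5,0.5,0.5]}'; python3 - <<'E'
from h import *
goto((.5065,-.12,.112))
for n in("side","top"):
    im=get_image(n);cv2.imwrite(f"pics/{n}11.png",im)
print(swing(im)[2][:3])
a=cv2.imread("pics/side11.png")[170:270,255:355];b=cv2.imread("pics/top11.png")[150:270,270:390]
cv2.imwrite("pics/z11.png",np.hstack([cv2.resize(v,(398,398),interpolation=2) for v in(a,b)]))
E
```

```text
clock: 15.45
position: [0.4396, -0.1816, 0.2306]
ee_rot: [0.177, 0.385, 0.826, 0.371]
contact_force: [-0.2, -0.4, 0.7]
width: 0.0425
gripper_force: 0.0
q [-1.164  0.163  2.004  0.825  1.37  -2.205] pos [ 0.4396 -0.1816  0.2306]
R [[-0.641, 0.505, 0.578], [0.768, 0.428, 0.476], [-0.007, 0.749, -0.662]] tilt 48.5 az 39.5 F [-0.2 -0.4  0.7]
at [ 0.4255 -0.1936  0.2096] world d [ 81.   73.6 -97.6] tool d [  5.3  -0.7 146.5] w 0.0425
[(np.float64(1.1), np.float64(0.32)), (np.float64(1.1), np.float64(0.322)), (np.float64(1.12), np.float64(0.318))]
```

View pics/z11.png

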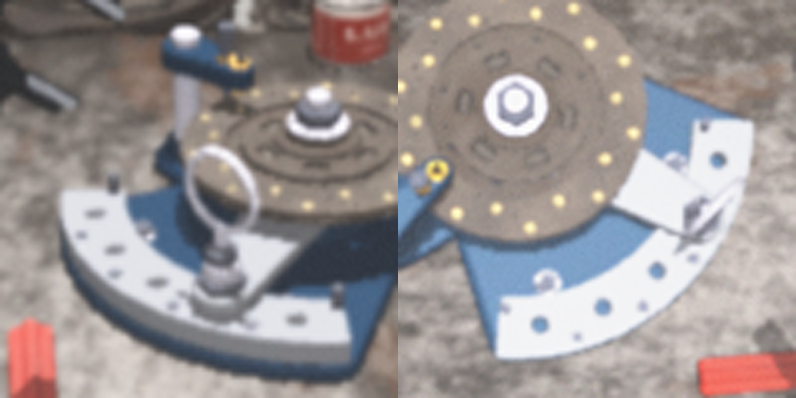

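Three free holes now lie behind the arm and one ahead. The collar sits down on the boss as at the start, and the ring centre is at about side (311,217) and top (365,215). I'll check the ring height before handing in.

```bash
python3 - <<'E'
from h import *
print(tri((310.8,217.2),(364.7,215)).round(4),proj("side",[[.5065,-.12,.112],[.5065,-.12,.126]]).round(1).tolist())
E
```

```text
[ 0.5045 -0.1197  0.1137] [[309.7, 218.1], [309.7, 212.9]]
```

The ring is at 113.7 mm by triangulation, against 112 mm with the pin home. Together with the force curve while lowering, that confirms the pin is home.

```bash
python3 -c "
from rig import manip
print(manip.sign_off())"
```

```text
the job is handed in; nothing more can be done
None
```

The index arm is one hole counterclockwise of its start (about 0.32 rad measured, 0.314 wanted), with the pin home in the next hole and the gripper clear; the job is handed in at about 15.5 s, and the verdict was not shown.

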